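# Dock the bowl in the feeder and press for a portion

## Robot

A 7-joint arm with a two-finger parallel gripper is mounted at the origin on the work surface. World frame = base frame: x ahead of the robot, y to its left, z up, the work surface at z = 0. Lengths are in m, angles in rad, forces in N, time in s.
With the tool pointing down it reaches from about 0.35 to 0.9 m from the base axis. Payload 8.1 kg.
Tool frame: the origin (TCP) lies midway between the tips of the shut fingers; the grasp point (between the pads) lies 19 mm behind it; x points along the fingers, z is the direction in which the jaws open and shut, and the axes are right-handed (so a half turn about x gives the same grasp; the last joint's range is limited). The gripper opens to 92 mm and grips with 3 to 60 N. Pads are 19 mm wide; open, the fingers measure 130 mm over their backs; the gripper's body (75 mm by 190 mm) begins 47 mm behind the grasp point.
Start: joints at [1.15, 0.434, 0.025, 1.573, -0.012, 1.134, -0.075], TCP at [0.195, -0.594, 0.227] pointing down, gripper open.
Joint ranges: [-2.62, 2.62], [-0.44, 2.09], [-1.27, 1.32], [0.08, 2.57], [-1.32, 4.46], [0.12, 2], [-2.74, 2.74]. Speed limits (rad/s): [2.22, 2.22, 3.01, 3.01, 3.14, 3.14, 3.14].

## Interface

Orientations are given as a rotation vector (axis times angle).
In Python, from cell import arm, optics, finder gives the robot as it stands.
- The arm moves only by the tool send_rows, never from a script. Its argument "rows" is a list that holds one entry, the list of rows, each a list of 7 numbers: the shift along the tool's x, y, z in mm, then the turn, a rotation vector about the tool's x, y, z in degrees, then the opening in per cent of the stroke, from 0 (shut) to 100 (fully open). A call has exactly 8 rows; each row is the pose to reach, as a shift and turn from the pose commanded when the call began, along the tool's axes at that moment; what a row does not reach only later rows make up. A row lasts 1/10 s, in which the tool goes at most 50 mm and 8.59 degrees, less where a joint would pass 70% of its speed; a pose out of reach is approached as far as the arm can. A call with a gripper value outside its range is refused whole. The fingers move at their own pace and stop on an object; "grip_force" is the grip in N (left out, the last holds). Time passes only in rows, so rows that repeat a pose let the fingers close, or fill a call up. It gives the time, the measured TCP pose, the force and the opening at its end, in the units of the state.
- arm.observe(): the state, without advancing time (a new reading comes with each control period).
- optics.get_image(name): name is "scene" or "top" or "wrist"; returns (picture, depth): 420x560x3 uint8, red, green, blue; 420x560 float32, m along the optical axis (not along the pixel's ray), 0 where there is no reading.
- optics.get_calibration(name): a dict with "camera_matrix" (3x3 intrinsics, pixels), "position" and "orientation" of the camera in the world; the wrist camera has in their place "T_tool_cam" (4x4, takes a point from camera to tool coordinates, whose origin is the TCP and whose axes are the tool frame's). Camera axes: x right, y up, looking along -z (the intrinsics and any distortion apply to the point x, -y, -z); pixel columns grow to the right and rows downward; lengths in m; the calibration is good to about 2 mm. The wrist camera is an equidistant fisheye: a pixel r from the principal point sees the ray r / f radians off the axis. A picture is of the moment at which its call begins: read the wrist's pose just before it. get_calibration takes no time and is no camera call.
- arm.sign_off(): hands the job in, once; it reports no verdict.
Trained networks look in the newest picture that a camera, given by its name, has taken for a name from the list of things; names that differ only in an ending like _2 or _b are one class to them, and where a whole thing is asked for, a point or a joint stands for the part that bears it (a point fixed in the world has none). Each returns a list of dicts, best first, with "confidence" (0 to 1); they miss things now and then, are a little off and sometimes report something else, mostly with a low value. They report only what shows in the picture. A call takes as long as a camera call. They do not tell look-alikes from the thing itself.
- finder.search_frame(camera, thing): "bbox" ([left, top, width, height] in pixels, round what is visible of it).
- finder.regions_of(camera, thing): "region" (420x560 bool, what is visible of it) and "bbox" ([left, top, width, height] in pixels, round what is visible of it).
- finder.place_of(camera, thing): "xy" ([column, row] in pixels: a listed point, or the origin of a listed thing).
The state is a dict: "clock": time; "joints": joint angles; "dq": joint speeds; "joint_efforts": joint torques, N m; "position": TCP position; "ee_rot": TCP orientation; "force": force on the tool from outside, world axes, zero at the start; "ft_torque": the same for the moment, N m; "width": opening from 0.0 (shut) to 1.0 (fully open).
Only numpy, scipy, OpenCV 4.12 (cv2) and the standard library are available. Lean on these libraries where they do the work, as an engineer would, in place of code of your own. Each camera call takes 0.05 s, during which the arm holds its last target.

## Task

Push the small aluminium bowl across the trolley top, in between the feeder's two posts and on until it is fully home against the back of the bay, under the spout. Then press the feeder's round button right down and let it go. The bowl must stay flat on the trolley, never picked up or tipped, and the bigger bowl, canister, spoon and funnel must be left alone.

Things in the scene. Friction and masses are not known exactly. Their poses are not given: they have to be found in the camera images.
- small_bowl_center (a point): Loose straight-sided round aluminium bowl, open on top, 92 mm outside diameter, 38 mm high, 3.5 mm wall, flat underside, about 0.14 kg; the smaller of the two bowls. This point is its centre, half-way up (19 mm above the trolley top while it stands flat).
- home (a point): Fixed point of the feeder: where the small bowl's centre is when it stands flat on the trolley and touches the back of the bay (19 mm above the trolley top). Axes are the feeder's: +x is the direction in which the bowl is pushed home (mouth to tower), z up, +y the side with the button. The feeder's U-shaped base has no floor: the bowl slides on the trolley top.
- feeder: Fixed white plastic feeder; origin 19 mm below home, same axes. The bay lies between two arms 28 mm high from x = -58 mm to the tower; inner faces at y = -54 and +54 mm, outer faces at y = -84 and +138 mm. A foot of that same width and height runs on along the tower's sides to its back.
- tower_front (a point): Middle of the foot of the tower's flat front, which is the back of the bay, 46 mm beyond home, at trolley height. Tower 150 mm wide, 150 mm deep, 160 mm high; round clear hopper and lid on it up to 280 mm. Its spout sticks out 19 mm over the bay, 60 mm wide, 130 to 160 mm above the trolley.
- gate (a point): Fixed point of the feeder midway between its two gate posts, 58 mm before home (at x = -58 mm on its x axis), same axes. The upright posts are white cylinders 26 mm in diameter and 50 mm high, with centres at y = -63 and +63 mm, leaving a 100 mm wide gap for the 92 mm bowl.
- press_button_top (a point): Centre of the upper face of the feeder's round grey push button, 36 mm in diameter, in a low housing on the wider arm (the +y side of the bay, 102 mm from its centre line, 15 mm before home). It is pressed straight down.
- press_button (a joint): Travel of the push button in m: 0 up, 0.007 fully down; a spring returns it. Fully down takes about 5 N.
- large_bowl: Bystander: larger loose aluminium bowl, 144 mm diameter, 55 mm high; origin at the centre of its underside.
- canister: Bystander: tall round glass canister with a steel lid, 100 mm diameter, 247 mm high; origin at the centre of its underside.
- spoon: Bystander: wooden spoon 240 mm long lying on the trolley; origin near the middle of its length, at its underside, x axis along it.
- funnel: Bystander: small dark silicone funnel standing mouth down, 72 mm diameter, 65 mm high; origin at the centre of its underside.
- small_bowl: The same small bowl; origin at the centre of its underside.
Not all that is in view belongs to the job. Leave any orange look-alike of the small_bowl alone.

How it is judged:
By the outcome, as a careful person would: the job done as asked, in the order asked, and still so for the second after the job is handed in, with the robot touching nothing.
It also fails if it takes over 61 s, if anything falls off the work surface, if the arm or the gripper's body presses on something with over 40 N, if the wrist force passes 120 N, or if a joint passes its speed limit or range.

## Working session

There is one attempt and no reset: what is moved stays moved. The work goes in short steps, Python scripts to look and compute and a tool call to move; the robot and the scene stay as the last step left them, time stands still between calls to the robot, and variables do not carry over. Pictures are saved under pics/ and viewed, and the job is handed in when it is done.

Besides the shell and the picture viewer there is one more tool, called after "Emit:" as name(argument=value, ...) on one line, values as JSON. send_rows: Moves the arm, as the interface text tells. Its arguments: {"type":"object","properties":{"rows":{"type":"array"},"grip_force":{"type":"number"}},"required":["rows"]}

```bash
mkdir -p pics; ls; python3 - <<'E'
from cell import arm, optics, finder
import cv2, numpy as np
print(arm.observe())
for n in ("scene","top","wrist"):
    p,d=optics.get_image(n)
    cv2.imwrite(f"pics/{n}0.png",p[:,:,::-1]); np.save(f"pics/{n}0_d.npy",d)
    print(n,optics.get_calibration(n))
    for t in ("small_bowl_center","home","gate","tower_front","press_button_top","canister","large_bowl"):
        print(t,[(np.round(r["xy"],1).tolist(),round(r["confidence"],2)) for r in finder.place_of(n,t)][:4])
E
```

```text
pics
{'clock': 0.0, 'joints': array([ 1.15041171,  0.43520129,  0.02495821,  1.57408238, -0.01163732,
        1.13396544, -0.0750898 ]), 'dq': array([ 3.48994427e-05, -2.82982742e-04,  2.31947681e-04, -1.42075611e-04,
       -8.82854030e-04,  2.70976362e-04, -1.60933255e-03]), 'joint_efforts': array([-3.38226710e-05, -6.67845154e+01,  9.84591767e-01, -3.14452565e+01,
       -6.05799886e-02,  4.27386013e-02,  9.17804209e-05]), 'position': array([ 0.19510221, -0.59324858,  0.22596394]), 'ee_rot': array([ 0.97288741,  1.34423241, -0.97155218]), 'force': array([-0.28931938, -0.46900539, -0.65607687]), 'ft_torque': array([-0.0869551 , -0.00510911, -0.02938327]), 'width': 1.000084041502973}
scene {'camera_matrix': array([[453.43196822,   0.        , 280.81326252],
       [  0.        , 453.43196822, 210.22563457],
       [  0.        ,   0.        ,   1.        ]]), 'position': array([ 1.50531747, -0.271144  ,  0.79433481]), 'orientation': array([0.76914529, 0.59655265, 1.21910076])}
small_bowl_center [([322.1, 177.0], 0.8), ([379.2, 208.5], 0.69), ([326.3, 203.8], 0.62)]
home [([256.3, 22
[... 727 characters left out ...]
anister [([432.5, 188.8], 0.64)]
large_bowl [([232.8, 140.4], 0.7)]
wrist {'camera_matrix': array([[325.1922621 ,   0.        , 277.9237974 ],
       [  0.        , 325.1922621 , 209.61548979],
       [  0.        ,   0.        ,   1.        ]]), 'T_tool_cam': array([[-4.05914376e-04,  2.86746549e-01, -9.58006395e-01,
        -1.57725904e-01],
       [ 2.94322603e-04,  9.58006466e-01,  2.86746446e-01,
         7.80589302e-02],
       [ 9.99999874e-01, -1.65568431e-04, -4.73264588e-04,
         4.38953703e-04],
       [ 0.00000000e+00,  0.00000000e+00,  0.00000000e+00,
         1.00000000e+00]])}
small_bowl_center []
home []
gate []
tower_front []
press_button_top []
canister []
large_bowl []
```

View pics/scene0.png

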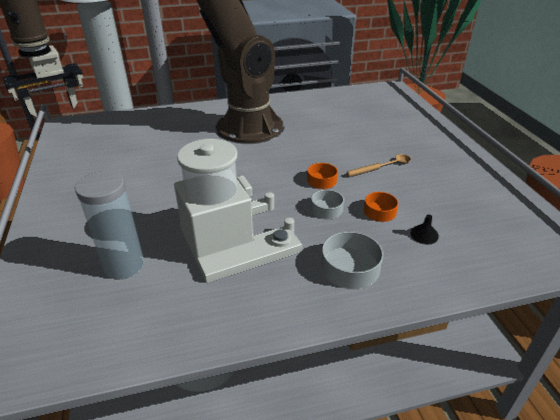

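View pics/top0.png

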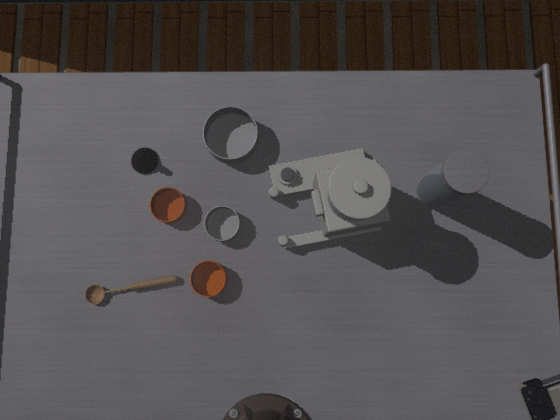

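View pics/wrist0.png

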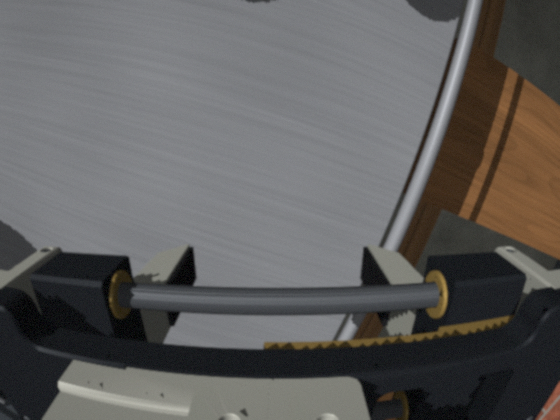

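The silver small bowl is at scene (327,205) and top (222,224). It could be confused with the orange look-alikes at top (168,205) and (208,279), or the big silver bowl at top (231,133). The feeder posts are at top (274,192) and (283,240), the button at (288,175), and the canister at (455,178). Next I'll measure these.

```bash
cat > h.py <<'E'
import numpy as np, cv2
from scipy.spatial.transform import Rotation as R
def world(cal,d):
    K=cal["camera_matrix"]; v,u=np.mgrid[0:d.shape[0],0:d.shape[1]]
    p=np.stack([(u-K[0,2])/K[0,0]*d,-(v-K[1,2])/K[1,1]*d,-d],-1)
    w=p@R.from_rotvec(cal["orientation"]).as_matrix().T+cal["position"]
    w[d==0]=np.nan
    return w
def proj(cal,P):
    c=(np.atleast_2d(P)-cal["position"])@R.from_rotvec(cal["orientation"]).as_matrix()
    K=cal["camera_matrix"]
    return np.c_[K[0,2]+K[0,0]*c[:,0]/-c[:,2],K[1,2]-K[1,1]*c[:,1]/-c[:,2]]
def circ(p):
    A=np.c_[2*p[:,0],2*p[:,1],np.ones(len(p))]; s=np.linalg.lstsq(A,(p[:,:2]**2).sum(1),rcond=None)[0]
    return s[:2],np.sqrt(s[2]+s[0]**2+s[1]**2)
E
python3 - <<'E'
from cell import arm, optics, finder
from h import *
for n in ("top","scene"):
    p,d=optics.get_image(n); w=world(optics.get_calibration(n),d)
    p0=p
    pts={"top":dict(table=(240,300),bowlfloor=(222,224),post1=(274,192),post2=(283,240),btn=(288,174),orange=(168,205),o2=(208,279),arm=(330,165),tower=(330,225),funnel=(145,155),big=(230,135)),
     "scene":dict(table=(300,300),bowlfloor=(327,207),post1=(290,222),post2=(269,192),btn=(281,236),towertop=(215,225))}[n]
    for k,(u,v) in pts.items(): print(n,k,np.round(w[v,u],4))
    for r in finder.regions_of(n,"small_bowl"):
        m=r["region"]; q=w[m]; q=q[np.isfinite(q[:,2])]; print(r["bbox"],round(r["confidence"],2),p[m].mean(0).round(),np.percentile(q[:,2],[5,50,95]).round(3))
        rim=q[np.abs(q[:,2]-np.percentile(q[:,2],97))<.006]
        if len(rim)>5: print("  rim",circ(rim),len(rim))
p,d=optics.get_image("top")
c=cv2.resize(p[100:280,130:410],None,fx=2.8,fy=2.8,interpolation=cv2.INTER_CUBIC)
cv2.imwrite("pics/crop1.png",c[:,:,::-1])
p,d=optics.get_image("scene")
c=cv2.resize(p[130:290,170:420],None,fx=3.2,fy=3.2,interpolation=cv2.INTER_CUBIC)
cv2.imwrite("pics/crop2.png",c[:,:,::-1])
E
```

```text
top table [0.3513 0.0644 0.003 ]
top bowlfloor [0.5474 0.1132 0.0059]
top post1 [ 0.6251 -0.0239  0.0462]
top post2 [ 0.502  -0.0466  0.0459]
top btn [ 0.6709 -0.0599  0.0519]
top orange [0.5983 0.2568 0.0051]
top o2 [0.4048 0.1476 0.004 ]
top arm [ 0.6997 -0.1704  0.0269]
top tower [ 0.5282 -0.1557  0.1557]
top funnel [0.7271 0.315  0.033 ]
top big [0.7873 0.0948 0.0086]
[206.8, 209.8, 35.9, 29.8] 0.93 [84. 84. 85.] [-0.001  0.004  0.038]
  rim (array([0.54706457, 0.11020266]), np.float64(0.04397044440905963)) 139
[191.7, 259.7, 38.1, 36.8] 0.89 [98. 59. 39.] [-0.001  0.004  0.037]
  rim (array([0.40638237, 0.1432529 ]), np.float64(0.04377445700797398)) 128
[149.6, 185.6, 41.2, 37.9] 0.68 [91. 57. 42.] [-0.001  0.005  0.037]
  rim (array([0.5956102 , 0.25168972]), np.float64(0.043929206588942844)) 150
scene table [ 8.506e-01 -5.720e-02 -5.000e-04]
scene bowlfloor [0.5472 0.1124 0.0076]
scene post1 [ 0.6371 -0.0223  0.0519]
scene post2 [ 0.4907 -0.0431  0.0491]
scene btn [ 0.6826 -0.0581  0.0504]
scene towertop [ 0.6751 -0.216   0.1132]
[363.0, 192.0, 31.3, 32.9] 0.97 [114.  52.  12.] [0.003 0.019 0.038]
  rim (array([0.59816218, 0.25083652]), np.float64(0.04385307483200139)) 148
[305.9, 164.6, 29.7, 23.4] 0.94 [123.  55.  12.] [0.003 0.02  0.038]
  rim (array([0.40853789, 0.14215876]), np.float64(0.043752371112700764)) 126
[309.0, 186.6, 37.7, 35.7] 0.55 [ 97. 104. 105.] [0.003 0.018 0.038]
  rim (array([0.5492886 , 0.10956238]), np.float64(0.04403335340881055)) 164
```

View pics/crop1.png

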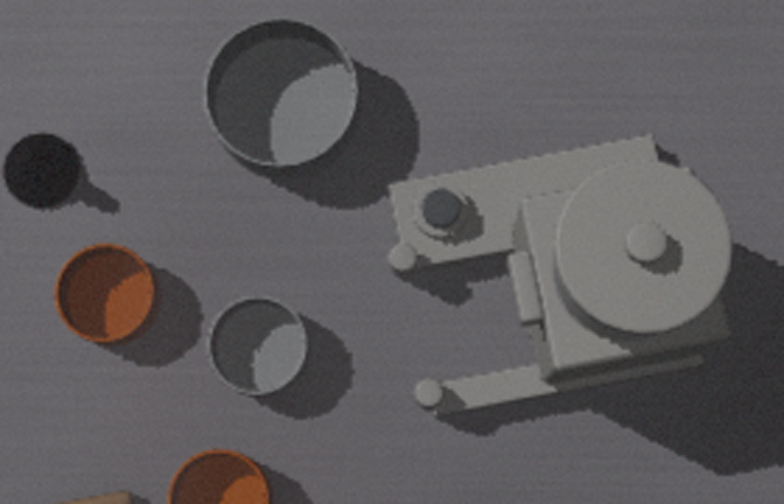

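View pics/crop2.png

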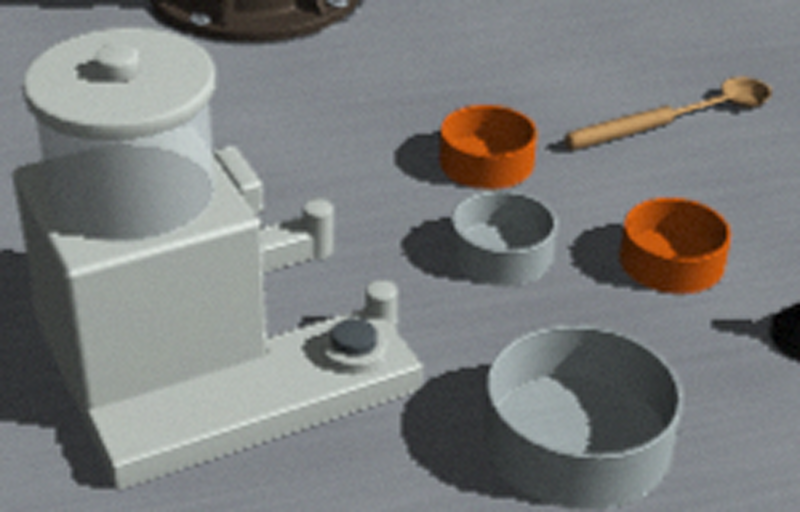

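```bash
cat > feed.py <<'E'
from cell import arm, optics, finder
from h import *
from scipy.optimize import least_squares
cals={n:optics.get_calibration(n) for n in ("top","scene")}
F={}
for n in ("top","scene"):
    acc=[]
    for i in range(2):
        p,d=optics.get_image(n); acc.append(d)
    d=np.mean(acc,0); w=world(cals[n],d)
    q=w.reshape(-1,3); q=q[np.isfinite(q[:,2])]
    def near(c,r,z0,z1):
        return q[(np.hypot(q[:,0]-c[0],q[:,1]-c[1])<r)&(q[:,2]>z0)&(q[:,2]<z1)]
    A=near((.628,-.027),.022,.040,.056); B=near((.503,-.047),.022,.040,.056)
    C=near((.672,-.06),.023,.044,.056)
    for k,X in (("A",A),("B",B),("btn",C)):
        print(n,k,len(X),X.mean(0).round(4),((X.max(0)+X.min(0))/2).round(4),(X.max(0)-X.min(0)).round(4)); F[n,k]=X.mean(0)
    ba=F[n,"A"]-F[n,"B"]; print("dist",np.linalg.norm(ba[:2]),"yaw of feeder y",np.degrees(np.arctan2(ba[1],ba[0])))
    # pose fit: points front face of tower, z .05-.12
    t=q[(q[:,2]>.145)&(q[:,2]<.17)&(q[:,0]>.45)&(q[:,0]<.75)&(q[:,1]<-.08)&(q[:,1]>-.35)]
    if len(t)>50: print("tower top",cv2.minAreaRect(t[:,:2].astype(np.float32)*1000),t[:,2].mean())
    # arms
    t=q[(q[:,2]>.02)&(q[:,2]<.034)&(q[:,0]>.45)&(q[:,0]<.85)&(q[:,1]<-.02)&(q[:,1]>-.35)]
    print("arms",cv2.minAreaRect(t[:,:2].astype(np.float32)*1000),np.median(t[:,2]))
    for t in ("home","gate","press_button_top","tower_front"):
        for r in finder.place_of(n,t)[:1]:
            K=cals[n]["camera_matrix"];u,v=r["xy"]
            ray=R.from_rotvec(cals[n]["orientation"]).apply([(u-K[0,2])/K[0,0],-(v-K[1,2])/K[1,1],-1])
            z={"home":.019,"gate":.0,"press_button_top":.05,"tower_front":0}[t]
            print(t,r["confidence"],(cals[n]["position"]+ray*(z-cals[n]["position"][2])/ray[2]).round(4))
E
python3 feed.py
```

```text
top A 80 [ 0.625 -0.023  0.049] [ 0.6255 -0.0226  0.0473] [0.0251 0.0232 0.0121]
top B 82 [ 0.5022 -0.0464  0.0483] [ 0.5023 -0.0466  0.0472] [0.0253 0.0253 0.0126]
top btn 143 [ 0.6714 -0.0578  0.0499] [ 0.6714 -0.0587  0.0495] [0.0325 0.0335 0.0103]
dist 0.12495448001356704 yaw of feeder y 10.801117356244434
tower top ((595.7218627929688, -201.52365112304688), (149.91697692871094, 170.06130981445312), 10.778175354003906) 0.15854321313710457
arms ((613.6416015625, -151.0001220703125), (222.19801330566406, 261.0019226074219), 10.689467430114746) 0.0270702140939989
press_button_top 0.56 [ 0.6658 -0.0486  0.05  ]
tower_front 0.81 [ 0.59   -0.1383  0.    ]
scene A 73 [ 0.6311 -0.0244  0.0481] [ 0.6281 -0.0238  0.0461] [0.0239 0.0256 0.0121]
scene B 60 [ 0.5078 -0.0477  0.048 ] [ 0.5032 -0.0471  0.0468] [0.0278 0.0232 0.0135]
scene btn 127 [ 0.6772 -0.0596  0.0505] [ 0.6753 -0.0588  0.0493] [0.0336 0.0341 0.0097]
dist 0.12548041361124682 yaw of feeder y 10.68261239446319
tower top ((598.6700439453125, -201.98648071289062), (151.18499755859375, 168.2693328857422), 10.553248405456543) 0.1583756692221915
arms ((616.2177734375, -150.005126953125), (222.59312438964844, 264.1257629394531), 10.734509468078613) 0.02825611074813339
home 0.69 [ 0.5836 -0.1056  0.019 ]
gate 0.64 [ 0.6123 -0.0429 -0.    ]
press_button_top 0.74 [0.7727 0.2888 0.05  ]
```

```bash
cat >> h.py <<'E'
a=np.radians(10.7); fy=np.array([np.cos(a),np.sin(a),0]); fx=np.array([np.sin(a),-np.cos(a),0]); Z=np.array([0,0,1.])
home=np.array([.5760,-.0920,0])
def W(x,y,z): return home+fx*x/1000+fy*y/1000+Z*z/1000   # feeder mm -> world
def Fd(P): d=np.asarray(P)-home; return np.round(np.array([d@fx,d@fy,P[2]])*1000,1)
def tool(yaw=0): # yaw deg of jaw about Z from fy, tool down, camera at -fx
    r=R.from_euler('z',yaw,degrees=True); return R.from_matrix(np.c_[-Z,r.apply(-fx),r.apply(fy)])
def delta(s,P,Rt):
    R0=R.from_rotvec(s["ee_rot"])
    return (R0.inv().apply(P-s["position"])*1000).round(1),(R0.inv()*Rt).as_rotvec(degrees=True).round(1)
def show(s):
    R0=R.from_rotvec(s["ee_rot"]); print("t",round(s["clock"],2),"F",Fd(s["position"]),"rot err",(tool().inv()*R0).as_rotvec(degrees=True).round(1),"force",s["force"].round(1),"w",round(s["width"],3),"q",s["joints"].round(2))
E
python3 - <<'E'
from cell import arm,optics
from h import *
s=arm.observe(); show(s); print(R.from_rotvec(s["ee_rot"]).as_matrix().round(2))
b=np.array([.548,.110,0]); print("bowl",Fd(b),"btn",Fd([.6734,-.0587,.05]),"orange",Fd([.597,.251,0]),Fd([.4075,.143,0]),"big",Fd([.787,.095,0]))
P=W(-290,10,230); print("to pre",delta(s,P,tool()))
# button housing heights
for n in("top","scene"):
    p,d=optics.get_image(n); q=world(optics.get_calibration(n),d).reshape(-1,3); q=q[np.isfinite(q[:,2])]
    f=np.c_[(q-home)@fx,(q-home)@fy,q[:,2]]*1000; r=np.hypot(f[:,0]+15,f[:,1]-102)
    for r0 in range(0,45,4): 
        m=(r>=r0)&(r<r0+4); print(n,r0,np.percentile(f[m,2],[10,50,90]).round(0))
E
```

```text
t 2.1 F [ 422.3 -467.2  226.7] rot err [82.5 -0.  -0. ] force [ 0.3 -1.4  0.5] w 1.002 q [ 1.15  0.43  0.02  1.57 -0.01  1.13 -0.08]
[[ 0.    0.95  0.31]
 [-0.    0.31 -0.95]
 [-1.   -0.    0.  ]]
bowl [-203.7   10.     0. ] btn [-14.6 101.9  50. ] orange [-333.1   84.3    0. ] [-262.2 -121.9    0. ] big [-144.6  242.1    0. ]
to pre (array([  -3.3,  566.2, -643.9]), array([-82.5,   0. ,   0. ]))
top 0 [48. 50. 52.]
top 4 [47. 50. 53.]
top 8 [48. 51. 54.]
top 12 [47. 50. 54.]
top 16 [37. 43. 50.]
top 20 [36. 39. 43.]
top 24 [24. 33. 42.]
top 28 [24. 28. 31.]
top 32 [24. 27. 31.]
top 36 [23. 27. 30.]
top 40 [15. 26. 30.]
top 44 [-2. 25. 31.]
scene 0 [-494. -221.   52.]
scene 4 [-490.   51.   53.]
scene 8 [-492.   50.   53.]
scene 12 [-488.   50.   52.]
scene 16 [-489.   42.   51.]
scene 20 [-490.   38.   41.]
scene 24 [-490.   31.   40.]
scene 28 [-492.   28.   30.]
scene 32 [-491.   22.   30.]
scene 36 [-490.   20.   30.]
scene 40 [-491.   19.   30.]
scene 44 [-491.   20.   34.]
```

Emit:
send_rows(rows=[[[-45,0,0,0,0,0,45],[-90,0,0,0,0,0,45],[-110,33,-37,-8,0,0,45],[-110,66,-75,-16,0,0,45],[-110,99,-112,-24,0,0,45],[-110,132,-150,-32,0,0,45],[-110,165,-187,-40,0,0,45],[-110,198,-225,-48,0,0,45]]])

```text
clock: 3.0
position: [0.3122, -0.3193, 0.337]
ee_rot: [0.321, 1.546, -0.322]
force: [0.8, -0.7, -0.1]
width: 0.457
```

```bash
python3 - <<'E'
from cell import arm
from h import *
s=arm.observe(); show(s); print(s["position"]); print("to pre",delta(s,W(-290,10,230),tool()))
E
```

```text
t 3.0 F [ 174.4 -301.4  337. ] rot err [34.2 -0.  -0. ] force [ 0.8 -0.7 -0.1] w 0.457 q [ 0.92  0.08 -0.26  1.78  0.02  1.28  0.24]
[ 0.31220889 -0.31928701  0.33698542]
to pre (array([106.6, 559.2,  -3.2]), array([-34.2,   0. ,   0. ]))
```

Emit:
send_rows(rows=[[[0,48,0,-7,0,0,45],[0,96,0,-14,0,0,45],[0,144,0,-21,0,0,45],[0,192,-1,-28,0,0,45],[0,240,-1,-34.2,0,0,45],[0,288,-2,-34.2,0,0,45],[0,336,-2,-34.2,0,0,45],[0,384,-2,-34.2,0,0,45]]])

```text
clock: 3.8
position: [0.4653, 0.0327, 0.3371]
ee_rot: [-0.142, 1.565, 0.142]
force: [1.3, -0.7, 0.0]
width: 0.455
```

```bash
python3 - <<'E'
from cell import arm,optics
from h import *
import cv2
s=arm.observe(); show(s); print(s["position"]); print("to pre",delta(s,W(-280,10,150),tool()))
p,d=optics.get_image("wrist"); cv2.imwrite("pics/w1.png",p[:,:,::-1])
E
```

```text
t 3.8 F [-143.   -85.6  337.1] rot err [ 0.3 -0.1 -0. ] force [ 1.3 -0.7  0. ] w 0.455 q [ 0.41  0.16 -0.67  1.72  0.1   1.3  -0.11]
[0.4653109  0.03266026 0.33711447]
to pre (array([187.1, 137.6,  94.6]), array([-0.3,  0.1,  0. ]))
```

View pics/w1.png

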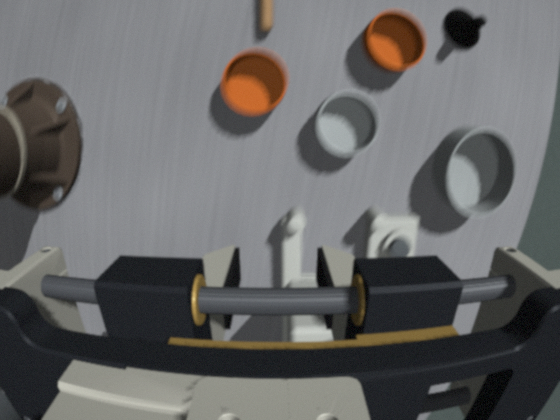

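The small silver bowl shows at wrist (347,124), with the orange ones at (254,82) and (395,42). I'll move behind the bowl.

Emit:
send_rows(rows=[[[0,32,24,0,0,0,45],[0,64,48,0,0,0,45],[0,96,72,0,0,0,45],[0,125.6,94.6,0,0,0,45],[48,125.6,94.6,0,0,0,45],[96,125.6,94.6,0,0,0,45],[144,125.6,94.6,0,0,0,45],[187,125.6,94.6,0,0,0,45]]])

```text
clock: 4.65
position: [0.5348, 0.1711, 0.1476]
ee_rot: [-0.143, 1.567, 0.142]
force: [1.3, -1.5, 0.2]
width: 0.448
```

```bash
python3 - <<'E'
from cell import arm,optics,finder
from h import *
import cv2
s=arm.observe(); show(s); print("to down",delta(s,W(-268,10,11),tool()))
p,d=optics.get_image("scene"); cv2.imwrite("pics/s2.png",cv2.resize(p[80:290,170:450],None,fx=2.8,fy=2.8)[:,:,::-1])
E
```

```text
t 4.65 F [-266.2    8.4  147.6] rot err [ 0.3  0.  -0. ] force [ 1.3 -1.5  0.2] w 0.448 q [ 0.07  0.5  -0.66  1.79  0.36  0.98 -0.56]
to down (array([136.6,   1.9,   1.7]), array([-0.3, -0. ,  0. ]))
```

View pics/s2.png

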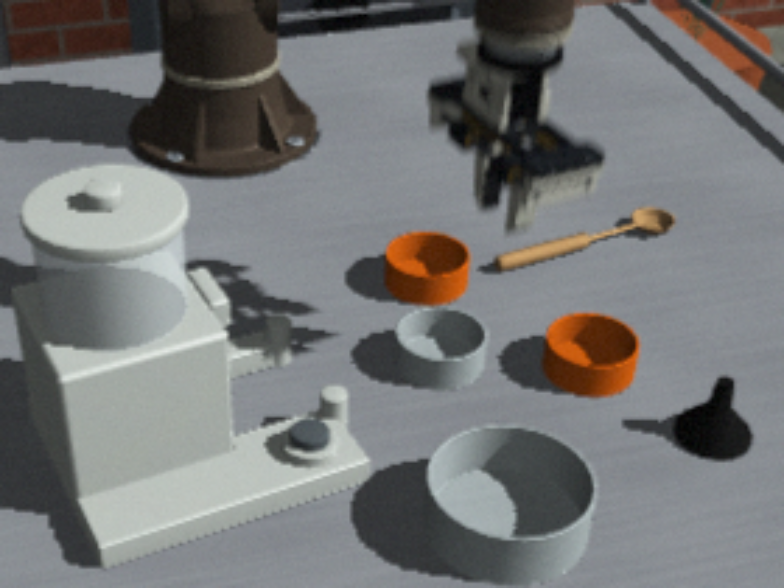

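Emit:
send_rows(rows=[[[25,2,2,0,0,0,45],[50,2,2,0,0,0,45],[75,2,2,0,0,0,45],[100,2,2,0,0,0,45],[115,2,2,0,0,0,45],[125,2,2,0,0,0,45],[132,2,2,0,0,0,45],[136,2,2,0,0,0,45]]])

```text
clock: 5.5
position: [0.5373, 0.174, 0.0139]
ee_rot: [-0.142, 1.565, 0.143]
force: [-0.4, 0.6, 0.8]
width: 0.451
```

```bash
python3 - <<'E'
from cell import arm,optics,finder
from h import *
import cv2
s=arm.observe(); show(s)
print(proj(optics.get_calibration("scene"),s["position"]))
for n,b in (("scene",(80,290,230,510)),("top",(120,330,100,380))):
    p,d=optics.get_image(n); cv2.imwrite(f"pics/{n}3.png",cv2.resize(p[b[0]:b[1],b[2]:b[3]],None,fx=2.8,fy=2.8)[:,:,::-1])
E
```

```text
t 5.5 F [-268.6   11.3   13.9] rot err [ 0.3 -0.  -0. ] force [-0.4  0.6  0.8] w 0.451 q [-0.02  0.67 -0.56  1.89  0.52  0.73 -0.69]
[[346.26444167 199.94173129]]
```

View pics/scene3.png

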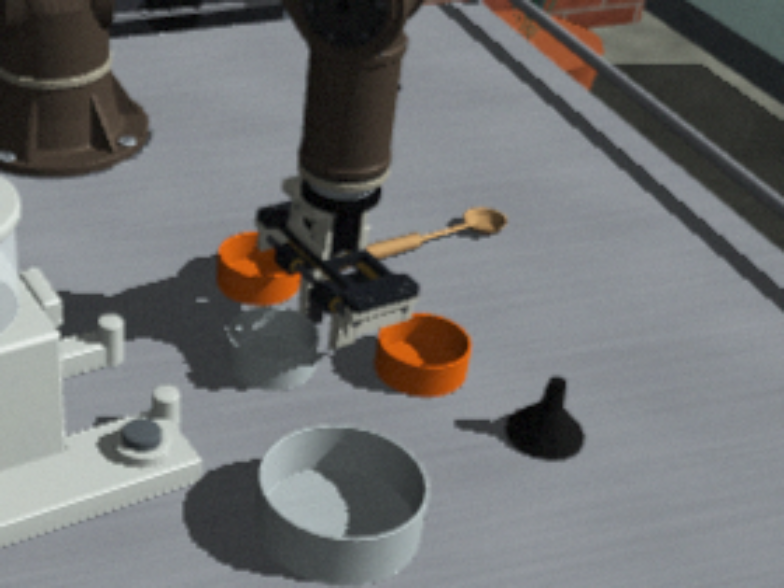

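View pics/top3.png

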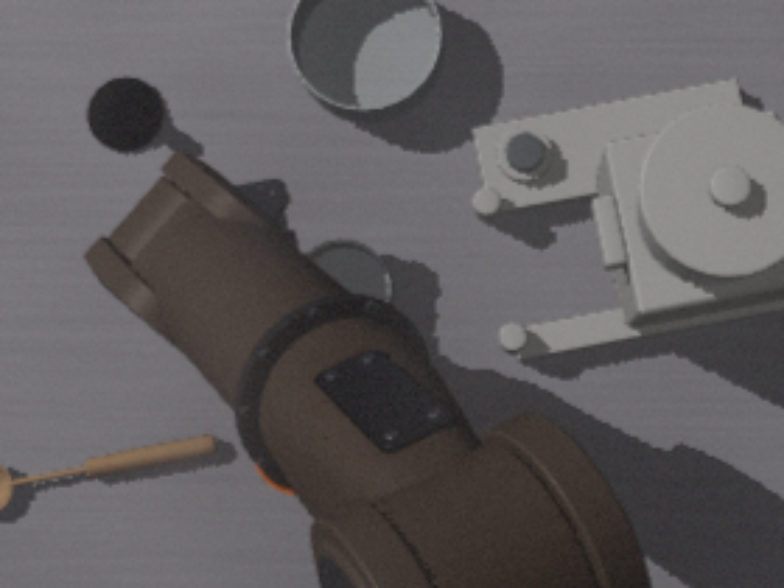

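Emit:
send_rows(rows=[[[0,-5,0,0,0,0,45],[0,-10,0,0,0,0,45],[0,-15,0,0,0,0,45],[0,-22,-1,0,0,0,45],[0,-30,-2,0,0,0,45],[0,-38,-3,0,0,0,45],[0,-44,-4,0,0,0,45],[0,-48,-4,0,0,0,45]]])

```text
clock: 6.4
position: [0.5415, 0.1251, 0.0137]
ee_rot: [-0.142, 1.566, 0.142]
force: [-0.5, 1.1, 1.2]
width: 0.449
```

```bash
cat > look.py <<'E'
import sys
from cell import arm,optics,finder
from h import *
import cv2
k=sys.argv[1]
s=arm.observe(); show(s)
for n,b in (("scene",(20,260,180,460)),("wrist",(0,420,0,560))):
    p,d=optics.get_image(n)
    if n=="scene":
        cal=optics.get_calibration(n); w=world(cal,d)
        q=w.reshape(-1,3); c=p.reshape(-1,3).astype(int); f=np.c_[(q-home)@fx,(q-home)@fy,q[:,2]]*1000
        m=(f[:,0]>s_x-10 if False else (f[:,0]>-260)&(f[:,0]<60))&(abs(f[:,1])<60)&(f[:,2]>33)&(f[:,2]<42)&(f[:,0]>Fd(s["position"])[0]+10)
        if m.sum()>10: cc,r=circ(f[m][:,:2]); print("rim fit F",cc.round(1),r.round(1),m.sum())
        for r in finder.regions_of(n,"small_bowl"):
            mm=r["region"]; g=f.reshape(420,560,3)[mm]; g=g[np.isfinite(g[:,2])]
            rim=g[abs(g[:,2]-37.5)<4]
            if len(rim)>10 and abs(np.median(g[:,1]))<60: cc,rr=circ(rim[:,:2]); print(" net rim F",cc.round(1),rr.round(1),len(rim),p[mm].mean(0).round())
    cv2.imwrite(f"pics/{n}_{k}.png",cv2.resize(p[b[0]:b[1],b[2]:b[3]],None,fx=2.4 if n=="scene" else 1.2,fy=2.4 if n=="scene" else 1.2)[:,:,::-1])
E
python3 look.py a
```

```text
t 6.4 F [-219.7    6.4   13.7] rot err [ 0.3  0.  -0. ] force [-0.5  1.1  1.2] w 0.449 q [ 0.07  0.66 -0.56  1.91  0.52  0.72 -0.61]
rim fit F [-135.2  -11. ] 62.4 191
 net rim F [-166.4    5.8] 43.7 135 [76. 82. 82.]
```

View pics/scene_a.png

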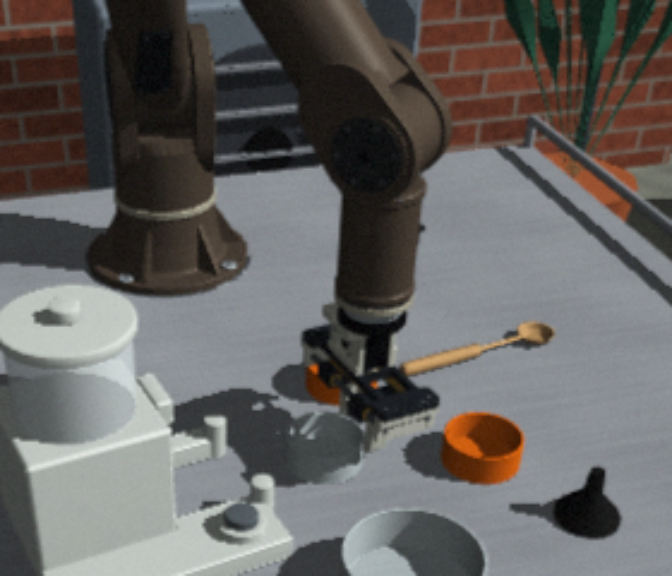

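View pics/wrist_a.png

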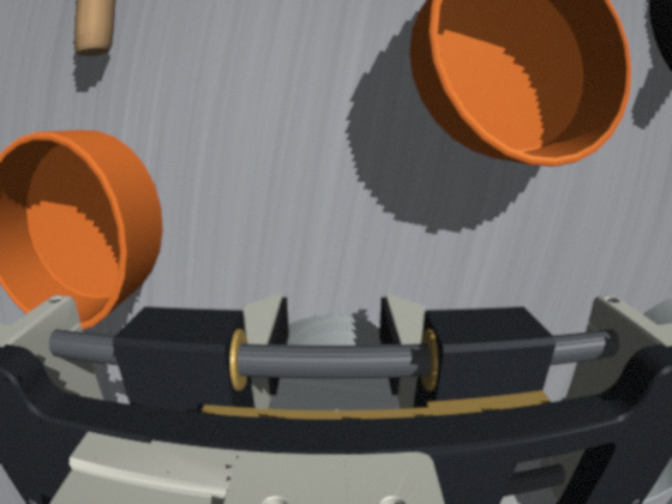

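The bowl is cradled at feeder (-166, 6), with centre-to-TCP offset about 53 mm. I'll keep pushing and bring it onto the centre line.

Emit:
send_rows(rows=[[[0,-6,-1,0,0,0,45],[0,-14,-2,0,0,0,45],[0,-22,-3,0,0,0,45],[0,-30,-4,0,0,0,45],[0,-38,-5,0,0,0,45],[0,-46,-6,0,0,0,45],[0,-52,-6,0,0,0,45],[0,-55,-6,0,0,0,45]]])

```text
clock: 7.35
position: [0.5457, 0.0698, 0.0137]
ee_rot: [-0.142, 1.566, 0.142]
force: [-0.7, 0.3, -0.1]
width: 0.45
```

```bash
python3 look.py b; python3 - <<'E'
from cell import optics
import cv2
p,d=optics.get_image("top"); cv2.imwrite("pics/top_b.png",cv2.resize(p[120:330,100:380],None,fx=2.8,fy=2.8)[:,:,::-1])
E
```

```text
t 7.35 F [-164.6    0.3   13.7] rot err [ 0.3  0.  -0. ] force [-0.7  0.3 -0.1] w 0.45 q [ 0.17  0.66 -0.56  1.93  0.52  0.71 -0.52]
rim fit F [-103.    -8.4] 49.7 207
 net rim F [-111.    -0.4] 43.8 143 [79. 85. 85.]
```

View pics/scene_b.png

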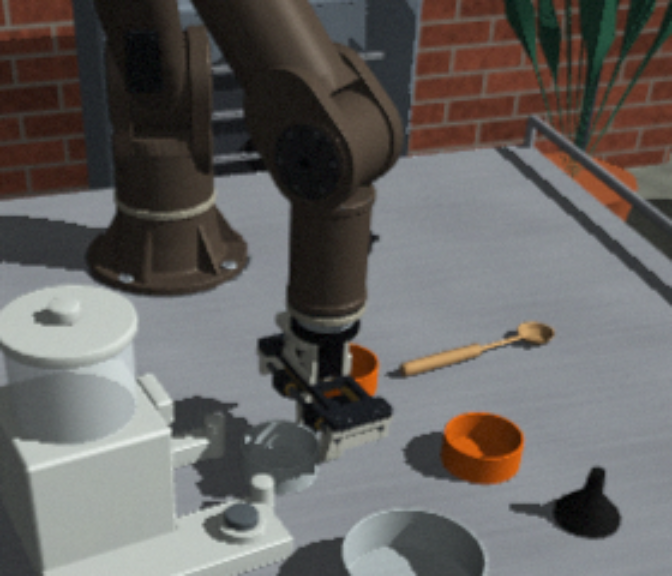

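View pics/top_b.png

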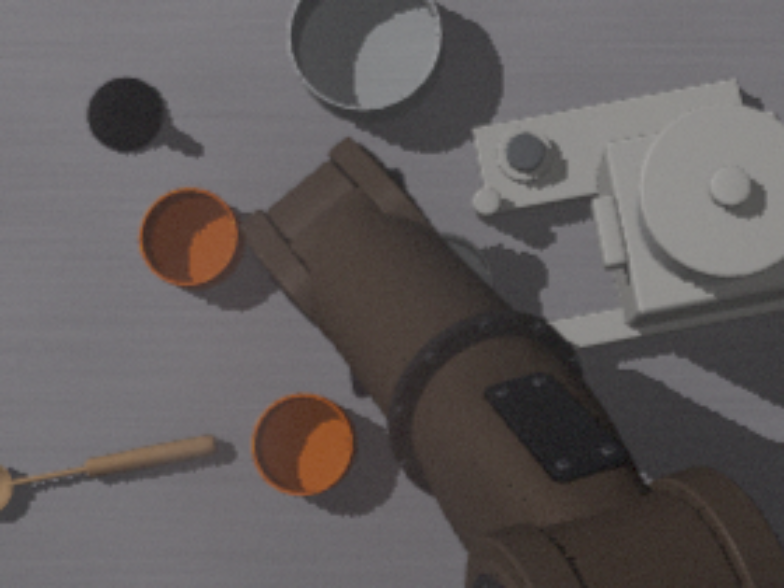

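```bash
cat > clear.py <<'E'
from cell import arm,optics
from h import *
s=arm.observe(); T=Fd(s["position"])
G=[]
for n in("scene","top"):
    p,d=optics.get_image(n); q=world(optics.get_calibration(n),d).reshape(-1,3); G.append(q[np.isfinite(q[:,2])])
q=np.vstack(G); f=np.c_[(q-home)@fx,(q-home)@fy,q[:,2]]*1000
for z in range(80,700,40):
    m=(f[:,2]>z)&(f[:,2]<z+40)&(f[:,0]<(46 if z<300 else 400))&(abs(f[:,1])<260)&(f[:,0]>-400)
    m&=~((f[:,0]>24)&(f[:,2]<300)&(abs(f[:,1])<80))
    if m.sum()>3:
        g=f[m]; i=np.argsort(g[:,0])[-3]; print(z,"front-most",g[i].round(0),"yrange",g[:,1].min().round(),g[:,1].max().round())
E
python3 clear.py
```

```text
80 front-most [-125.   83.  104.] yrange -95.0 97.0
120 front-most [-126.  -82.  121.] yrange -97.0 96.0
160 front-most [-125.    0.  186.] yrange -55.0 38.0
200 front-most [-121.    7.  228.] yrange -25.0 45.0
240 front-most [-122.   -3.  270.] yrange -20.0 44.0
280 front-most [-122.   -1.  317.] yrange -13.0 43.0
320 front-most [-104.   -8.  355.] yrange -14.0 58.0
360 front-most [-90. -35. 396.] yrange -58.0 67.0
400 front-most [-86. -42. 420.] yrange -60.0 63.0
440 front-most [-74. -80. 480.] yrange -89.0 36.0
480 front-most [ -57. -123.  518.] yrange -123.0 -12.0
520 front-most [ -35. -130.  559.] yrange -177.0 -40.0
560 front-most [ -35. -121.  569.] yrange -178.0 -73.0
600 front-most [ -33. -147.  634.] yrange -205.0 -93.0
640 front-most [ -26. -170.  663.] yrange -260.0 -129.0
680 front-most [   6. -187.  717.] yrange -260.0 -156.0
```

Emit:
send_rows(rows=[[[0,-5,0,0,0,0,45],[0,-12,0,0,0,0,45],[0,-19,0,0,0,0,45],[0,-26,0,0,0,0,45],[0,-33,0,0,0,0,45],[0,-40,0,0,0,0,45],[0,-46,0,0,0,0,45],[0,-50,0,0,0,0,45]]])

```text
clock: 8.45
position: [0.5547, 0.0208, 0.0137]
ee_rot: [-0.142, 1.566, 0.142]
force: [0.1, 2.2, 1.1]
width: 0.452
```

```bash
python3 look.py c; python3 clear.py | head -8
```

```text
t 8.45 F [-1.148e+02  1.000e-01  1.370e+01] rot err [ 0.3  0.  -0. ] force [0.1 2.2 1.1] w 0.452 q [ 0.26  0.66 -0.57  1.91  0.53  0.72 -0.43]
rim fit F [-62.   -2.5] 45.1 183
 net rim F [-61.8  -0.8] 44.1 157 [71. 77. 77.]
80 front-most [-75.  86. 107.] yrange -97.0 97.0
120 front-most [-75. -77. 121.] yrange -97.0 96.0
160 front-most [-76. -44. 177.] yrange -52.0 39.0
200 front-most [-70.  -3. 210.] yrange -22.0 45.0
240 front-most [-71.   1. 265.] yrange -12.0 43.0
280 front-most [-72.  -1. 304.] yrange -13.0 42.0
320 front-most [-56. -15. 356.] yrange -16.0 56.0
360 front-most [-43. -43. 394.] yrange -59.0 64.0
```

View pics/scene_c.png

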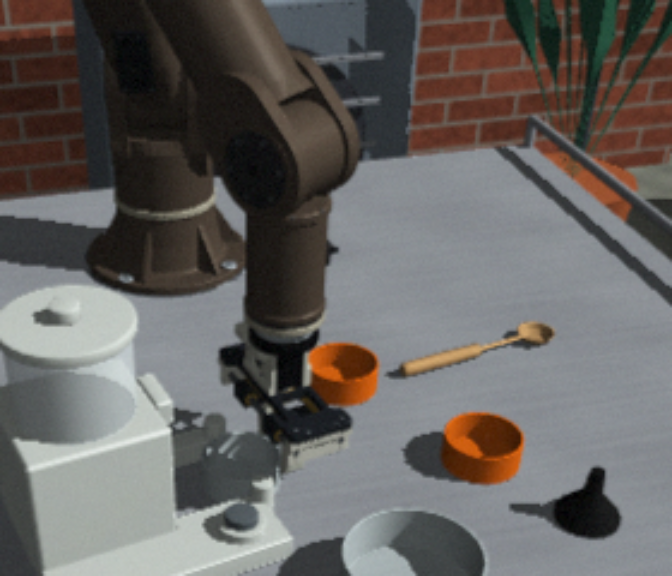

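Emit:
send_rows(rows=[[[0,-5,0,0,0,0,45],[0,-12,0,0,0,0,45],[0,-19,0,0,0,0,45],[0,-26,0,0,0,0,45],[0,-33,0,0,0,0,45],[0,-40,0,0,0,0,45],[0,-46,0,0,0,0,45],[0,-50,0,0,0,0,45]]])

```text
clock: 9.5
position: [0.5638, -0.0284, 0.0137]
ee_rot: [-0.142, 1.566, 0.142]
force: [-0.2, 0.3, 0.1]
width: 0.451
```

```bash
python3 look.py d; python3 clear.py | head -8
```

```text
t 9.5 F [-64.8  -0.2  13.7] rot err [ 0.3  0.  -0. ] force [-0.2  0.3  0.1] w 0.451 q [ 0.35  0.67 -0.57  1.89  0.53  0.73 -0.34]
rim fit F [-15.3  -3.1] 45.8 136
 net rim F [-12.1  -1. ] 44.1 111 [73. 78. 79.]
80 front-most [-25.  92. 106.] yrange -97.0 96.0
120 front-most [-26.  78. 121.] yrange -97.0 95.0
160 front-most [-26.   9. 173.] yrange -51.0 40.0
200 front-most [-20.  -0. 210.] yrange -27.0 45.0
240 front-most [-22.   4. 245.] yrange -16.0 43.0
280 front-most [-22.   7. 300.] yrange -12.0 42.0
320 front-most [ -6. -23. 358.] yrange -26.0 54.0
360 front-most [  3. -48. 398.] yrange -68.0 62.0
```

View pics/scene_d.png

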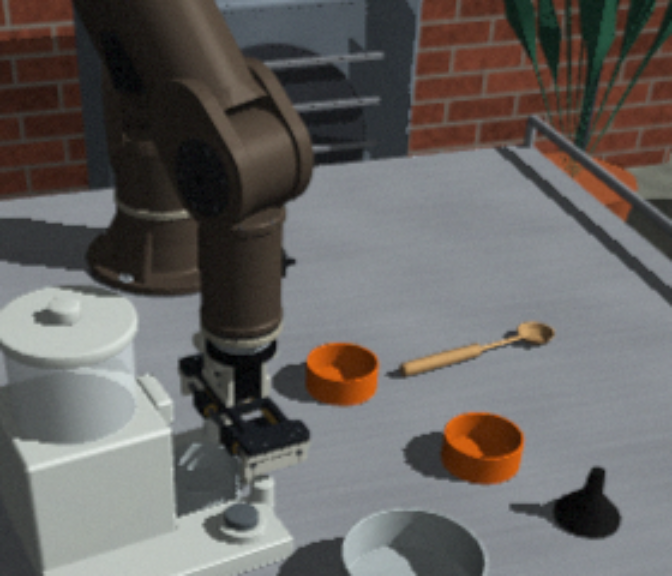

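Emit:
send_rows(rows=[[[0,-2,0,0,0,0,45],[0,-4,0,0,0,0,45],[0,-6,0,0,0,0,45],[0,-7,0,0,0,0,45],[0,-8,0,0,0,0,45],[0,-8.5,0,0,0,0,45],[0,-9,0,0,0,0,45],[0,-9.5,0,0,0,0,45]]])

```text
clock: 10.55
position: [0.5654, -0.0369, 0.0137]
ee_rot: [-0.143, 1.566, 0.143]
force: [-0.4, 0.9, 0.8]
width: 0.451
```

```bash
python3 look.py e
```

```text
t 10.55 F [-56.1  -0.2  13.7] rot err [0.3 0.  0. ] force [-0.4  0.9  0.8] w 0.451 q [ 0.37  0.68 -0.57  1.88  0.53  0.73 -0.32]
rim fit F [-6.  -1.6] 44.8 115
 net rim F [-3.4 -0.8] 44.1 102 [75. 80. 80.]
```

Emit:
send_rows(rows=[[[0,-0.5,0,0,0,0,45],[0,-1,0,0,0,0,45],[0,-1.5,0,0,0,0,45],[0,-2,0,0,0,0,45],[0,-2.5,0,0,0,0,45],[0,-2.5,0,0,0,0,45],[0,-2.5,0,0,0,0,45],[0,-2.5,0,0,0,0,45]]])

```text
clock: 11.5
position: [0.5659, -0.0395, 0.0138]
ee_rot: [-0.143, 1.566, 0.142]
force: [-0.4, 1.1, 0.5]
width: 0.451
```

```bash
python3 look.py f
```

```text
t 11.5 F [-53.4  -0.2  13.8] rot err [ 0.3 -0.  -0. ] force [-0.4  1.1  0.5] w 0.451 q [ 0.37  0.68 -0.57  1.88  0.53  0.74 -0.32]
rim fit F [-2.2 -0.6] 43.9 109
 net rim F [-0.7 -0.8] 43.7 85 [72. 78. 78.]
```

Emit:
send_rows(rows=[[[0,-0.2,0,0,0,0,45],[0,-0.4,0,0,0,0,45],[0,-0.6,0,0,0,0,45],[0,-0.8,0,0,0,0,45],[0,-1,0,0,0,0,45],[0,-1.2,0,0,0,0,45],[0,-1.4,0,0,0,0,45],[0,-1.4,0,0,0,0,45]]])

```text
clock: 12.45
position: [0.5661, -0.0405, 0.0137]
ee_rot: [-0.142, 1.566, 0.143]
force: [-1.7, 2.3, 1.4]
width: 0.45
```

```bash
python3 look.py g
```

```text
t 12.45 F [-52.4  -0.2  13.7] rot err [ 0.3 -0.   0. ] force [-1.7  2.3  1.4] w 0.45 q [ 0.37  0.68 -0.57  1.88  0.53  0.74 -0.31]
rim fit F [-1.1 -0.6] 44.0 106
 net rim F [ 0.1 -1. ] 44.0 103 [77. 82. 83.]
```

Emit:
send_rows(rows=[[[0,-0.2,0,0,0,0,45],[0,-0.4,0,0,0,0,45],[0,-0.6,0,0,0,0,45],[0,-0.8,0,0,0,0,45],[0,-1,0,0,0,0,45],[0,-1.2,0,0,0,0,45],[0,-1.4,0,0,0,0,45],[0,-1.4,0,0,0,0,45]]])

```text
clock: 13.4
position: [0.5661, -0.0408, 0.0137]
ee_rot: [-0.142, 1.566, 0.145]
force: [-1.8, 7.7, 1.2]
width: 0.45
```

```bash
python3 look.py h
```

```text
t 13.4 F [-52.2  -0.2  13.7] rot err [ 0.2 -0.   0.1] force [-1.8  7.7  1.2] w 0.45 q [ 0.38  0.68 -0.57  1.88  0.53  0.74 -0.31]
rim fit F [-1.8 -0.2] 43.6 102
 net rim F [-0.4 -0.4] 43.5 81 [74. 80. 80.]
```

View pics/scene_h.png

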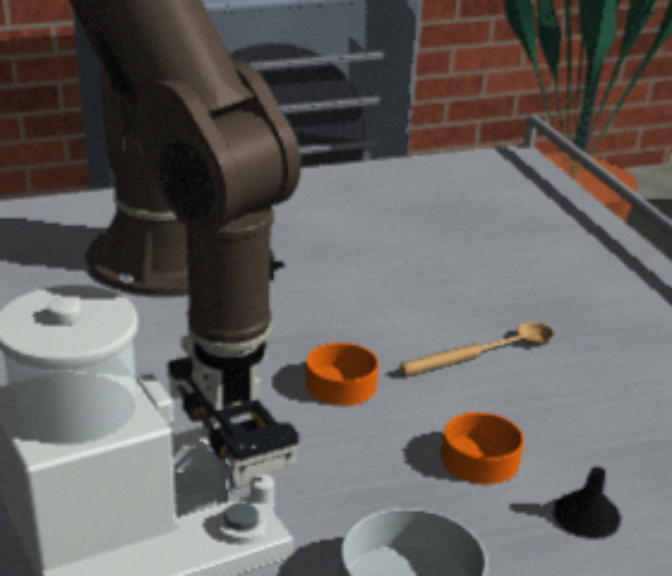

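Contact force rose to 7.7 N and the TCP stopped, with the bowl at feeder (-0.4,-0.4), so it is home. Now I'll back straight out and lift.

Emit:
send_rows(rows=[[[0,3,0,0,0,0,45],[0,10,0,0,0,0,45],[0,25,0,0,0,0,45],[0,45,0,0,0,0,45],[0,65,0,0,0,0,45],[-30,80,0,0,0,0,45],[-75,80,0,0,0,0,0],[-120,80,0,0,0,0,0]]])

```text
clock: 14.35
position: [0.5508, 0.0383, 0.1347]
ee_rot: [-0.144, 1.568, 0.145]
force: [1.2, -1.4, -0.5]
width: 0.327
```

```bash
python3 look.py i; python3 - <<'E'
from cell import arm
from h import *
s=arm.observe()
print(delta(s,W(-15,102,134),tool(-24)))
E
```

```text
t 14.35 F [-132.7   -0.5  134.7] rot err [0.2 0.1 0. ] force [ 1.2 -1.4 -0.5] w 0.327 q [ 0.32  0.51 -0.67  1.82  0.38  0.95 -0.34]
rim fit F [-11.8  -6.7] 47.3 136
 net rim F [ 0.8 -0.8] 44.0 98 [103. 110. 110.]
(array([   3.5, -116.4,  100.4]), array([23.7,  0.3, -0. ]))
```

View pics/scene_i.png

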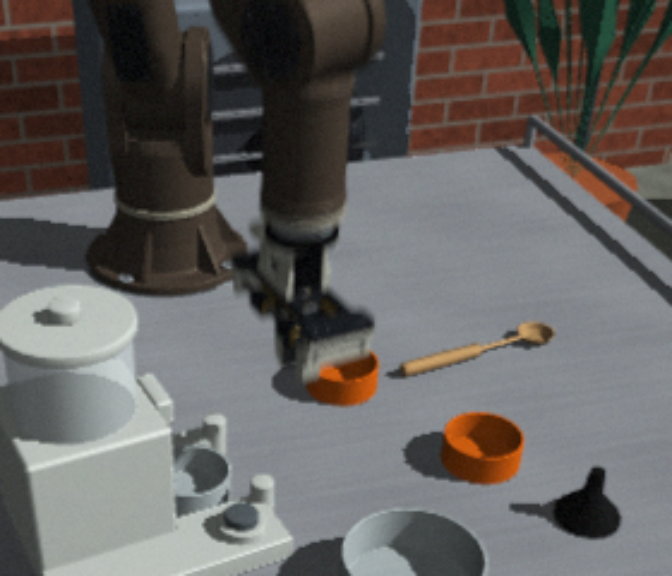

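View pics/wrist_i.png

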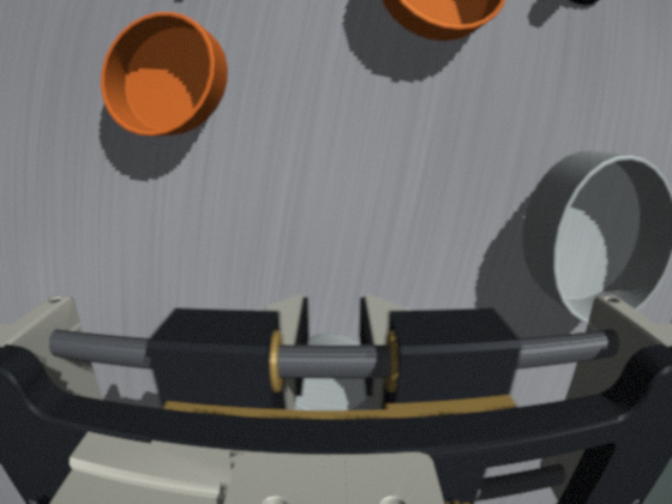

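Emit:
send_rows(rows=[[[0,0,20,5,0,0,0],[0,-10,50,10,0,0,0],[0,-30,80,15,0,0,0],[0,-60,100,20,0,0,0],[0,-90,100,23.7,0,0,0],[0,-110,100.4,23.7,0,0,0],[0,-116,100.4,23.7,0,0,0],[0,-116.4,100.4,23.7,0,0,0]]])

```text
clock: 15.3
position: [0.671, -0.06, 0.1326]
ee_rot: [0.183, 1.565, -0.183]
force: [0.5, 0.1, -0.2]
width: 0.006
```

```bash
python3 look.py j; python3 - <<'E'
from cell import arm,optics
from h import *
s=arm.observe()
print(delta(s,W(-15,102,60),tool(-24)))
p,d=optics.get_image("top"); cv2.imwrite("pics/top_j.png",cv2.resize(p[80:290,180:460],None,fx=2.8,fy=2.8)[:,:,::-1])
E
```

```text
t 15.3 F [-13.8  99.3 132.6] rot err [24.   0.1 -0. ] force [ 0.5  0.1 -0.2] w 0.006 q [ 0.33  0.65 -0.52  1.51  0.35  1.07 -0.5 ]
rim fit F [ 0.6 -1.7] 44.2 39
 net rim F [ 0.2 -1.1] 43.9 103 [109. 116. 117.]
(array([73.6, -0.3,  2.3]), array([ 0.1, -0. , -0.1]))
```

View pics/scene_j.png

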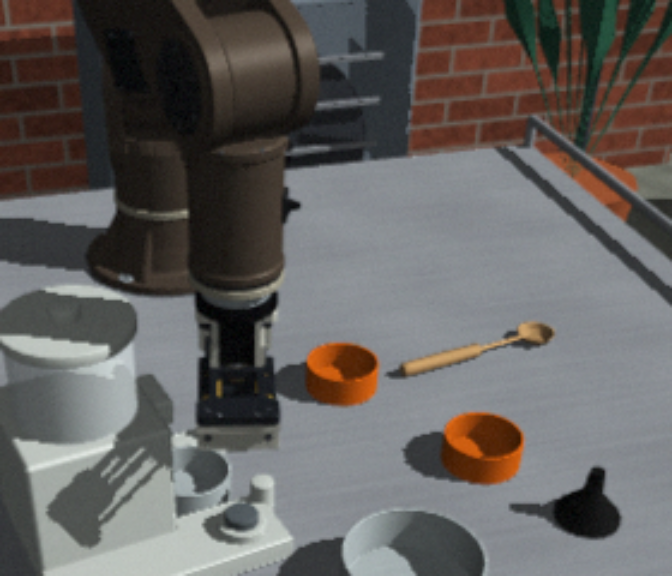

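View pics/top_j.png

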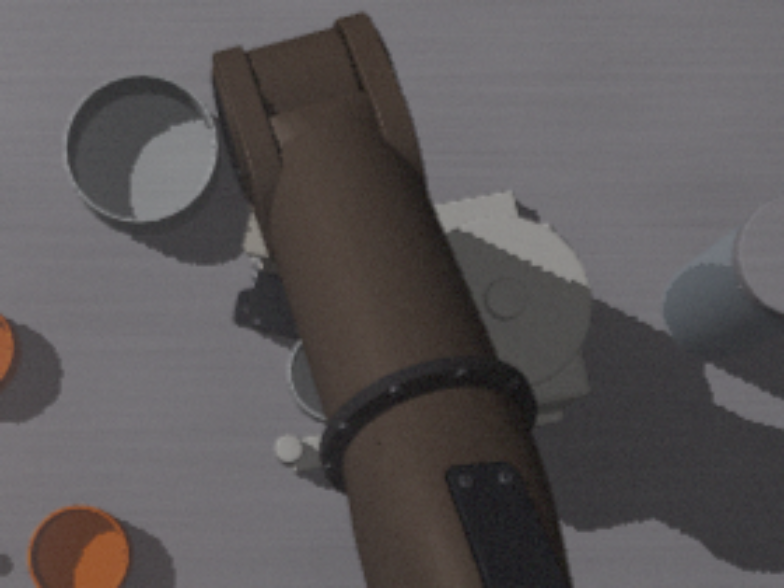

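```bash
python3 - <<'E'
from cell import arm,optics
from h import *
s=arm.observe()
p,d=optics.get_image("scene"); q=world(optics.get_calibration("scene"),d).reshape(-1,3); q=q[np.isfinite(q[:,2])]
f=np.c_[(q-home)@fx,(q-home)@fy,q[:,2]]*1000
r=np.hypot(f[:,0]-121,f[:,1])
m=(r<110)&(f[:,2]>290); print(m.sum(), f[m][np.argsort(f[m][:,2])[:5]].round(0) if m.sum() else "")
for z in range(180,640,40):
    m=(f[:,2]>z)&(f[:,2]<z+40)&(abs(f[:,0])<400)&(abs(f[:,1])<400)&~((r<90)&(f[:,2]<290))
    if m.sum(): g=f[m]; print(z,"x",g[:,0].min().round(),g[:,0].max().round(),"y",g[:,1].min().round(),g[:,1].max().round(),"min dist hopper axis",r[m].min().round())
E
```

```text
812 [[ 35.  67. 469.]
 [ 36.  67. 473.]
 [ 36.  66. 475.]
 [ 36.  62. 476.]
 [ 36.  62. 477.]]
180 x -81.0 400.0 y 2.0 194.0 min dist hopper axis 131.0
220 x -80.0 400.0 y -54.0 199.0 min dist hopper axis 129.0
260 x -42.0 25.0 y 84.0 128.0 min dist hopper axis 134.0
300 x -50.0 29.0 y 77.0 143.0 min dist hopper axis 128.0
340 x -49.0 30.0 y 77.0 143.0 min dist hopper axis 126.0
380 x -108.0 28.0 y -398.0 144.0 min dist hopper axis 129.0
420 x -103.0 34.0 y -400.0 145.0 min dist hopper axis 122.0
460 x -77.0 41.0 y -399.0 153.0 min dist hopper axis 87.0
500 x -65.0 41.0 y 2.0 156.0 min dist hopper axis 83.0
540 x -64.0 45.0 y -49.0 139.0 min dist hopper axis 78.0
580 x -34.0 35.0 y 11.0 62.0 min dist hopper axis 87.0
```

Emit:
send_rows(rows=[[[15,0,2,0,0,0,0],[30,0,2.5,0,0,0,0],[45,0,2.5,0,0,0,0],[58,0,2.5,0,0,0,0],[67,0,2.5,0,0,0,0],[72,0,2.5,0,0,0,0],[74,0,2.5,0,0,0,0],[75,0,2.5,0,0,0,0]]])

```text
clock: 16.35
position: [0.6743, -0.0604, 0.0589]
ee_rot: [0.182, 1.563, -0.182]
force: [0.6, -0.3, -0.0]
width: 0.004
```

```bash
python3 look.py k; python3 - <<'E'
from cell import arm,optics
from h import *
s=arm.observe()
print(delta(s,W(-15,102,50),tool(-24)))
p,d=optics.get_image("scene"); cv2.imwrite("pics/scene_k2.png",cv2.resize(p[150:290,190:376],None,fx=4.2,fy=4.2)[:,:,::-1])
E
```

```text
t 16.35 F [-12.8 102.5  58.9] rot err [24. -0.  0.] force [ 0.6 -0.3 -0. ] w 0.004 q [ 0.31  0.73 -0.49  1.57  0.4   0.94 -0.54]
rim fit F [ 0.3 -0.3] 43.7 30
 net rim F [-1.  -0.3] 44.2 45 [115. 122. 123.]
(array([ 9.3,  1.7, -1.5]), array([ 0. ,  0.1, -0. ]))
```

View pics/scene_k2.png

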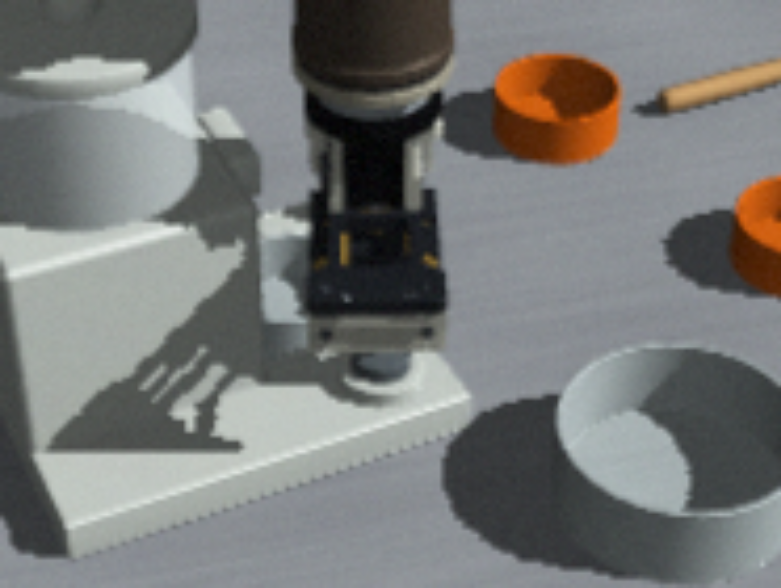

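Emit:
send_rows(rows=[[[3,1.5,-1,0,0,0,0],[6,1.5,-1,0,0,0,0],[8,1.5,-1,0,0,0,0],[9,1.5,-1,0,0,0,0],[10,1.5,-1,0,0,0,0],[11,1.5,-1,0,0,0,0],[12,1.5,-1,0,0,0,0],[13,1.5,-1,0,0,0,0]]])

```text
clock: 17.35
position: [0.6734, -0.0585, 0.0458]
ee_rot: [0.182, 1.563, -0.182]
force: [-1.3, 2.4, 4.4]
width: 0.005
```

```bash
python3 -c "
from cell import arm
from h import *
show(arm.observe())"
```

```text
t 17.35 F [-14.8 101.9  45.8] rot err [24.  0.  0.] force [-1.3  2.4  4.4] w 0.005 q [ 0.3   0.75 -0.48  1.58  0.41  0.92 -0.55]
```

Contact, and the button is on its way down. I'll press on until the force shows the end stop.

Emit:
send_rows(rows=[[[0.5,0,0,0,0,0,0],[1,0,0,0,0,0,0],[1.5,0,0,0,0,0,0],[2,0,0,0,0,0,0],[2.5,0,0,0,0,0,0],[3,0,0,0,0,0,0],[3.5,0,0,0,0,0,0],[3.5,0,0,0,0,0,0]]])

```text
clock: 18.15
position: [0.6735, -0.0585, 0.0441]
ee_rot: [0.182, 1.562, -0.182]
force: [-7.9, 1.2, 20.6]
width: 0.004
```

```bash
python3 -c "
from cell import arm
from h import *
show(arm.observe())"
```

```text
t 18.15 F [-14.8 102.1  44.1] rot err [24. -0. -0.] force [-7.9  1.2 20.6] w 0.004 q [ 0.3   0.75 -0.48  1.58  0.41  0.91 -0.55]
```

The force is 20.6 N and the travel has stopped at z 44 mm, about 7 mm below the button's rest height. The button is fully down, so I'll release.

Emit:
send_rows(rows=[[[0,0,0,0,0,0,0],[-3,0,0,0,0,0,0],[-8,0,0,0,0,0,0],[-15,0,0,0,0,0,0],[-30,0,0,0,0,0,0],[-60,5,0,0,0,0,0],[-100,20,0,0,0,0,0],[-130,50,0,0,0,0,0]]])

```text
clock: 18.95
position: [0.6857, -0.0132, 0.1753]
ee_rot: [0.184, 1.561, -0.187]
force: [-0.0, -0.5, -0.5]
width: 0.008
```

Emit:
send_rows(rows=[[[-10,30,0,0,0,0,0],[-20,60,0,0,0,0,0],[-20,90,-10,0,0,0,0],[-20,120,-20,0,0,0,0],[-20,140,-30,0,0,0,0],[-20,150,-30,0,0,0,0],[-20,150,-30,0,0,0,0],[-20,150,-30,0,0,0,0]]])

```text
clock: 19.75
position: [0.691, 0.1409, 0.1923]
ee_rot: [0.182, 1.562, -0.184]
force: [0.9, -0.4, -0.1]
width: 0.007
```

```bash
python3 look.py z; python3 - <<'E'
from cell import arm,optics,finder
from h import *
p,d=optics.get_image("top"); cv2.imwrite("pics/top_z.png",p[:,:,::-1])
for n in("top","scene"):
    p,d=optics.get_image(n); q=world(optics.get_calibration(n),d).reshape(-1,3); q=q[np.isfinite(q[:,2])]
    f=np.c_[(q-home)@fx,(q-home)@fy,q[:,2]]*1000; r=np.hypot(f[:,0]+15,f[:,1]-102)
    m=(r<14)&(f[:,2]>20)&(f[:,2]<80); print(n,"btn z",np.median(f[m,2]) if m.any() else None)
    for t in("small_bowl","large_bowl"):
      for g in finder.regions_of(n,t):
        w=f if False else world(optics.get_calibration(n),d)[g["region"]]; w=w[np.isfinite(w[:,2])]
        print(n,t,g["confidence"],circ(w[w[:,2]>np.percentile(w[:,2],97)-.006])[0].round(3), Fd(np.r_[circ(w[w[:,2]>np.percentile(w[:,2],97)-.006])[0],0]))
E
```

```text
t 19.75 F [-207.5  156.3  192.3] rot err [24.1 -0.  -0.1] force [ 0.9 -0.4 -0.1] w 0.007 q [ 0.03  0.65 -0.53  1.36  0.33  1.22 -0.76]
rim fit F [-12.5  -5. ] 47.1 140
 net rim F [ 0.4 -0.8] 43.9 109 [85. 90. 91.]
top btn z 50.74592928893207
top small_bowl 0.71 [0.406 0.143] [-262.9 -123.     0. ]
top small_bowl 0.62 [0.575 0.205] [-291.9   54.     0. ]
top small_bowl 0.61 [ 0.572 -0.09 ] [-2.3 -3.2  0. ]
top small_bowl 0.6 [ 0.591 -0.203] [112.1  -5.9   0. ]
top large_bowl 0.72 [0.745 0.107] [-164.   203.4    0. ]
top large_bowl 0.58 [ 0.671 -0.058] [-15.5 100.    0. ]
scene btn z 51.126999106504975
scene small_bowl 0.8 [0.598 0.251] [-333.    85.1    0. ]
scene small_bowl 0.75 [ 0.576 -0.092] [-0.1 -0.3  0. ]
scene small_bowl 0.66 [0.408 0.142] [-261.6 -121.6    0. ]
scene large_bowl 0.73 [0.783 0.089] [-139.6  237.5    0. ]
```

View pics/scene_z.png

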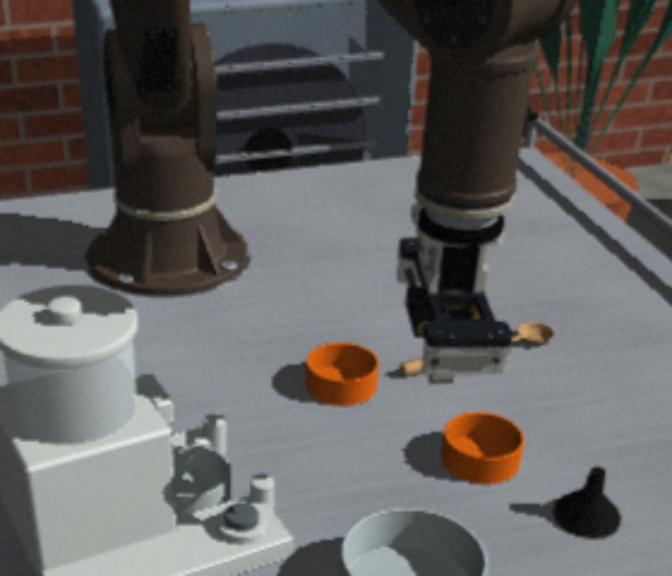

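View pics/top_z.png

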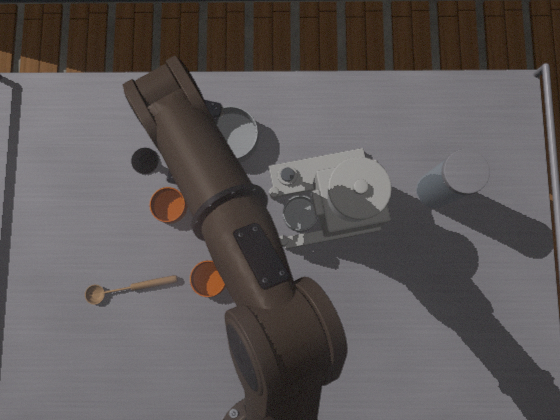

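```bash
python3 -c "
from cell import arm
print(arm.sign_off()); print(arm.observe()['clock'])"
```

```text
the job is handed in; nothing more can be done
None
the job is handed in; nothing more can be done
```

The small aluminium bowl is home in the bay under the spout, and the button was pressed right down and released. I handed the job in at about 20 s of the 61 s allowed.

- **Bowl:** I pushed it along the trolley with two part-open fingers and took it through the posts on the centre line. It stopped against the back of the bay: the force rose from about 1 N to 7.7 N while the tool moved only 0.3 mm. I then backed the fingers straight out.
- **Button:** I pressed it with the shut fingers until it stopped at 20.6 N, with the fingertips at 44 mm. That is about 7 mm below its rest height. After I let go, the button top measured 51 mm again.
- **Last checks:** The scene camera put the bowl 0.3 mm from home, with its rim at the height it has when standing flat. The arm ended clear of everything, with no force on the tool.
- **Bystanders:** The orange look-alikes and the larger bowl are where they were, going by the scene camera. The canister, spoon and funnel look unmoved in the last pictures, but I did not measure them.
- **Disagreement:** The top camera put the bowl about 4 mm off home. That camera reads about 2 mm off the scene camera throughout, and its view of the rim was less clean, so I relied on the scene camera and the contact force.

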